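# Tip the guide rollers out of a tall tote over the lip of a parts bin

## Robot

A 7-joint arm with a two-finger parallel gripper is mounted at the origin on the work surface. World frame = base frame: x ahead of the robot, y to its left, z up, the work surface at z = 0. Lengths are in m, angles in degrees, forces in N, time in s.
With the tool pointing down it reaches from about 0.425 to 0.875 m from the base axis. Payload 4.7 kg.
Tool frame: the origin (TCP) lies midway between the tips of the shut fingers; the grasp point (between the pads) lies 19 mm behind it; z points along the fingers, y is the line along which they close (so a half turn about z gives the same grasp; the last joint's range is limited). The gripper opens to 87 mm and grips with 3 to 60 N. Pads are 19 mm wide; open, the fingers measure 117 mm over their backs; the gripper's body (75 mm by 190 mm) begins 51 mm behind the grasp point.
Start: joints at [-63.879, 18.392, -4.016, 83.108, 1.295, 78.541, -3.26], TCP at [0.278, 0.588, 0.223] pointing down, gripper open.
Joint ranges: [-163.93, 163.93], [-17.29, 119.83], [-79.2, 71.16], [3.27, 140.29], [-89.18, 269.18], [5.43, 117.66], [-154.24, 154.24]. Speed limits (degrees/s): [147.25, 147.25, 180, 180, 180, 180, 180].

## Interface

Orientations are given as [roll, pitch, yaw] about the fixed x, y, z axes, in that order (R = Rz(yaw) Ry(pitch) Rx(roll)).
In Python, from cell import env, viewer, boxes_of, masks_of gives the robot as it stands. The module is installed in compiled form; this text tells all that it offers.
- The arm moves only by the tool apply_moves, never from a script. Its argument "moves" is a list of rows, each a list of 7 numbers: the shift along the tool's x, y, z scaled (see below), then the turn, a rotation vector about the tool's x, y, z scaled (see below), then the opening, from 0 (shut) to 1 (fully open). A call has 1 to 20 rows; each row is the pose to reach, as a shift and turn from the pose commanded when the call began, along the tool's axes at that moment; what a row does not reach only later rows make up. The controller multiplies each number of a shift by 0.2 m and each number of a turn by 1.5 rad. A row lasts 1/10 s, in which the tool goes at most 50 mm and 8.59 degrees, less where a joint would pass 70% of its speed; a pose out of reach is approached as far as the arm can. A call with a number of a shift or a turn outside -1 to 1 is refused whole. A call with a gripper value outside its range is refused whole. The fingers move at their own pace and stop on an object; "grip_force" is the grip in N (left out, the last holds). Time passes only in rows, so rows that repeat a pose let the fingers close. It gives the time, the measured TCP pose, the force, the opening and the grip force at its end, in the units of the state.
- env.get_obs(): the state, without advancing time (a new reading comes with each control period).
- viewer.read_camera(name): name is "side" or "top" or "wrist"; returns the picture (420x560x3 uint8, red, green, blue); there is no depth.
- viewer.get_calibration(name): a dict with "fov_y" (degrees; the focal length in pixels is half the picture's height over the tangent of half this angle, whatever the lens; pixels are square), "cx", "cy" (the principal point, pixels), "position" and "orientation" of the camera in the world. Camera axes: x right, y up, looking along -z (the intrinsics and any distortion apply to the point x, -y, -z); pixel columns grow to the right and rows downward; lengths in m; the calibration is good to about 2 mm. A picture is of the moment at which its call begins: read the wrist's pose just before it. get_calibration takes no time and is no camera call; for the wrist camera it gives the pose at the moment of the call.
- env.sign_off(): hands the job in; it is judged then, once.
Trained networks look in the newest picture that a camera, given by its name, has taken for a name from the list of things; names that differ only in an ending like _2 or _b are one class to them, and where a whole thing is asked for, a point or a joint stands for the part that bears it (a point fixed in the world has none). Each returns a list of dicts, best first, with "conf" (0 to 1); they miss things now and then, are a little off and sometimes report something else, mostly with a low value. They report only what shows in the picture. A call takes as long as a camera call. They do not tell look-alikes from the thing itself.
- boxes_of(camera, target): "location" ([column, row] in pixels, amid what is visible of it).
- masks_of(camera, target): "pixels" (420x560 bool, what is visible of it) and "location" ([column, row] in pixels, amid what is visible of it).
The state is a dict: "time_s": time; "qpos": joint angles; "joint_velocities": joint speeds; "effort": joint torques, N m; "tool_pos": TCP position; "tool_rot": TCP orientation; "force": force on the tool from outside, world axes, zero at the start; "wrist_torque": the same for the moment, N m; "grip_width": finger opening in m; "grasp_force": force on a finger pad.
Only numpy, scipy, OpenCV 4.12 (cv2) and the standard library are available. Lean on these libraries where they do the work, as an engineer would, in place of code of your own. Each camera call takes 0.05 s, during which the arm holds its last target. There are 200 camera calls.

## Task

Empty the steel rollers out of the tall grey tote into the blue parts bin the way you would with a full tote: holding it by its upper half, ease it over until it leans on the bin's low front lip, its foot still on the bench and its mouth over the bin, and let go of it there without letting it fall. Then take a new grip on the tote's lower half and lift the foot, so that the mouth points down into the bin and all four rollers roll out. Finally lay the empty tote flat on the bench clear of the bin, and leave the things lying around where they are.

Things in the scene. Friction and masses are not known exactly. Their poses are not given: they have to be found in the camera images.
- bin: blue open-front stacking bin fixed to the bench, 300 mm long (its x), 220 wide (its y), walls 4 mm, inner floor 4 mm up. Origin: centre of its underside, z up. The low front wall is at x = -150 mm; the back wall (x = +150) and the sides (y = +-110) are 170 mm high; from x = -60 to x = -120 mm the sides slope down to the 110 mm of the front wall
- bin_lip (a point): middle of the top of the bin's front lip, 110 mm above the bench, 146 mm in front of the bin's origin; the lip is a straight round bead of 4 mm radius, level, along y, 220 mm long. Axes as the bin's: x points level over the lip into the bin
- tote_mid (a point): centre (half-way up) of the tall open-topped grey tote with black bands at rim and foot: rectangular tube 40 mm thick (its x), 58 wide (its y), 260 tall (its z, foot to mouth), walls and floor 3.5 mm; loose, empty about 0.16 kg, with the rollers about 0.6 kg. At the start it stands upright in front of the bin, too far off to lean on it, its x within 0.8 rad of the bin's x
- tote_mouth (a point): centre of the tote's open mouth, 130 mm from the tote's centre along its z
- tote_foot (a point): centre of the underside of the tote's foot, 130 mm from the tote's centre against its z
- roller1_mid (a point): centre of a plain steel guide roller, 26 mm diameter by 46 mm long (its axis is its y), about 0.11 kg; lowest of the four that lie crosswise one on another inside the tote at the start, free to roll out along it
- roller2_mid (a point): centre of a plain steel guide roller, 26 mm diameter by 46 mm long (its axis is its y), about 0.11 kg; second of the four that lie crosswise one on another inside the tote at the start, free to roll out along it
- roller3_mid (a point): centre of a plain steel guide roller, 26 mm diameter by 46 mm long (its axis is its y), about 0.11 kg; third of the four that lie crosswise one on another inside the tote at the start, free to roll out along it
- roller4_mid (a point): centre of a plain steel guide roller, 26 mm diameter by 46 mm long (its axis is its y), about 0.11 kg; uppermost of the four that lie crosswise one on another inside the tote at the start, free to roll out along it
- hex_key: bystander: dark steel L-shaped hex key lying on the bench, 120 x 38 mm, 8 mm thick; origin on the bench under its long arm
- pillow_block: bystander: grey pillow block bearing on the bench, 110 mm wide, 34 mm thick, 64 mm high; origin at the centre of its underside
- spray_can: bystander: spray can standing on the bench, 58 mm diameter, 190 mm high; origin at the centre of its underside
There are look-alikes about, which are no part of the job. Leave any purple look-alike of the part that bears tote_mid alone.

How it is judged (in metres and radians):
On the way, in this order (a step that is already met when the one before it is completed fails the run):
1. held by its upper half, the tote is being tipped, its foot on the bench (contact force between the fingers and tote above 0.5 N and z of the grasp point in the frame of tote_mid above 0 m and angle between tote_mid's own z axis and vertical between 0.3 and 1.25 rad and height (world z) of tote_foot below 0.04 m), for 0.1 s.
2. the tote leans on the bin's front lip, mouth over the bin, foot on the bench, let go and still, with the rollers in it (contact force between tote and bin above 0.2 N and contact force between the fingers and tote below 0.05 N and angle between tote_mid's own z axis and vertical between 0.5 and 1.25 rad and height (world z) of tote_foot below 0.03 m and angular speed of tote below 0.15 rad/s and linear speed of tote below 0.03 m/s and x of tote_mouth in the frame of bin_lip above 0 m and y of tote_mouth in the frame of bin between -0.1 and 0.1 m and z of each of roller1_mid, roller2_mid, roller3_mid, roller4_mid in the frame of tote_mid below 0.09 m), for 0.3 s.
3. held by its lower half, the tote is tipped on until its mouth points down into the bin (contact force between the fingers and tote above 0.5 N and z of the grasp point in the frame of tote_mid below 0 m and angle between tote_mid's own z axis and vertical above 1.7 rad and x of tote_mouth in the frame of bin between -0.15 and 0.15 m and y of tote_mouth in the frame of bin between -0.11 and 0.11 m), for 0.2 s.
At the end, for the whole second after the job is handed in: All four rollers lie at rest in the blue bin (inside its walls, below 100 mm); the empty tote lies flat on the bench (within 7 degrees of level, its centre below 40 mm), released, at rest and not touching the bin; hex key, pillow block and spray can within 30 mm of where they were (x of roller1_mid in the frame of bin between -0.15 and 0.15 m and y of roller1_mid in the frame of bin between -0.11 and 0.11 m and height (world z) of each of roller1_mid, roller2_mid, roller3_mid, roller4_mid below 0.1 m and linear speed of each of roller1, roller2, roller3, roller4 below 0.05 m/s and x of roller2_mid in the frame of bin between -0.15 and 0.15 m and y of roller2_mid in the frame of bin between -0.11 and 0.11 m and x of roller3_mid in the frame of bin between -0.15 and 0.15 m and y of roller3_mid in the frame of bin between -0.11 and 0.11 m and x of roller4_mid in the frame of bin between -0.15 and 0.15 m and y of roller4_mid in the frame of bin between -0.11 and 0.11 m and angle between tote_mid's own z axis and vertical between 1.45 and 1.69 rad and height (world z) of tote_mid below 0.04 m and contact force between tote and bin below 0.05 N and contact force between the fingers and tote below 0.05 N and linear speed of tote below 0.03 m/s and distance of each of hex_key, pillow_block, spray_can from where it was at the start of the episode below 0.03 m).
It fails at once if the tote falls: it turns faster than 3 rad/s with no finger on it while it still holds a roller in its lower half (angular speed of tote above 3 rad/s and contact force between the fingers and tote below 0.05 N and distance between roller1_mid and tote_mid below 0.135 m).
It fails at once if a bystander is pushed or knocked more than 30 mm (distance of any of hex_key, pillow_block, spray_can from where it was at the start of the episode above 0.03 m).
It also fails if it takes over 72 s, if anything falls off the work surface, if the arm or the gripper's body presses on something with over 40 N, if the wrist force passes 120 N, or if a joint passes its speed limit or range.

## Working session

There is one attempt and no reset: what is moved stays moved. The work goes in short steps, Python scripts to look and compute and a tool call to move; the robot and the scene stay as the last step left them, time stands still between calls to the robot, and variables do not carry over. Pictures are saved under pics/ and viewed, at most 11 in all, crops included, and the job is handed in when it is done.

Besides the shell and the picture viewer there is one more tool, called after "Request:" in YAML: its name, and indented under it one key for each argument. apply_moves: Moves the arm, as the interface text tells. Shifts and turns lie within -1 to 1; 1 stands for 0.2 m of shift or 1.5 rad of turn. Its arguments: {"type":"object","properties":{"moves":{"type":"array","items":{"type":"array","items":{"type":"number","minimum":-1,"maximum":1}}},"grip_force":{"type":"number"}},"required":["moves"]}

```bash
mkdir -p pics; ls
python3 - <<'E'
from cell import env, viewer, boxes_of, masks_of
import cv2,numpy as np
o=env.get_obs();print({k:np.round(v,3) for k,v in o.items()})
ims=[]
for c in ["side","top"]:
    im=viewer.read_camera(c);ims.append(im)
    k=viewer.get_calibration(c);print(c,k)
    for t in ["bin","tote_mid","tote_mouth","tote_foot","bin_lip","hex_key","pillow_block","spray_can"]:
        print(t,[(np.round(d["location"]).tolist(),round(d["conf"],2)) for d in boxes_of(c,t)][:4])
    cv2.imwrite(f"pics/{c}0.png",im[:,:,::-1])
E
```

```text
pics
{'time_s': np.float64(0.0), 'qpos': array([-63.88 ,  18.44 ,  -4.015,  83.175,   1.294,  78.541,  -3.26 ]), 'joint_velocities': array([ 0.015, -0.057, -0.059, -0.055, -0.06 , -0.121,  0.006]), 'effort': array([-0.0000e+00, -4.9129e+01, -4.0400e-01, -3.1253e+01, -6.4000e-02,
        4.4000e-02,  0.0000e+00]), 'tool_pos': array([0.278, 0.587, 0.221]), 'tool_rot': array([-1.79889e+02,  5.00000e-03,  1.54689e+02]), 'force': array([-0.795, -0.682,  0.307]), 'wrist_torque': array([ 0.038,  0.011, -0.02 ]), 'grasp_force': np.float64(0.0), 'grip_width': np.float64(0.087)}
side {'fov_y': 50.078034380774135, 'cx': 271.7694812364603, 'cy': 210.3441377154984, 'position': array([0.30388776, 0.56679335, 0.81163403]), 'orientation': array([  45.77046063,   -0.57243438, -153.631285  ])}
bin [([179.0, 362.0], 0.98)]
tote_mid [([382.0, 175.0], 0.97), ([402.0, 121.0], 0.91)]
tote_mouth [([380.0, 174.0], 0.77), ([337.0, 157.0], 0.6), ([404.0, 122.0], 0.59)]
tote_foot [([382.0, 171.0], 0.92), ([336.0, 156.0], 0.57)]
bin_lip [([176.0, 364.0], 0.79)]
hex_key [([198.0, 246.0], 0.7)]
pillow_block [([243.0, 196.0], 0.71)]
spray_can [([315.0, 136.0], 0.81), ([333.0, 157.0], 0.36)]
top {'fov_y': 45.66999428835754, 'cx': 281.151246212004, 'cy': 215.90716096640108, 'position': array([ 0.54014888, -0.05636868,  1.22663428]), 'orientation': array([  2.77037049,  -0.95749944, -90.89967576])}
bin [([100.0, 218.0], 0.81)]
tote_mid [([382.0, 232.0], 0.92), ([379.0, 288.0], 0.87), ([433.0, 285.0], 0.7)]
tote_mouth [([388.0, 234.0], 0.89), ([378.0, 290.0], 0.88), ([435.0, 288.0], 0.63)]
tote_foot [([387.0, 233.0], 0.96), ([378.0, 290.0], 0.9), ([432.0, 286.0], 0.73)]
bin_lip [([100.0, 218.0], 0.9)]
hex_key [([247.0, 150.0], 0.44)]
pillow_block [([323.0, 149.0], 0.74)]
spray_can []
```

Run:
```python
import cv2,numpy as np
a=cv2.imread("pics/side0.png");b=cv2.imread("pics/top0.png")
cv2.imwrite("pics/c0.png",cv2.resize(a,(800,600)))
cv2.imwrite("pics/d0.png",cv2.resize(b,(800,600)))
```

```text
(no output)
```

View pics/c0.png

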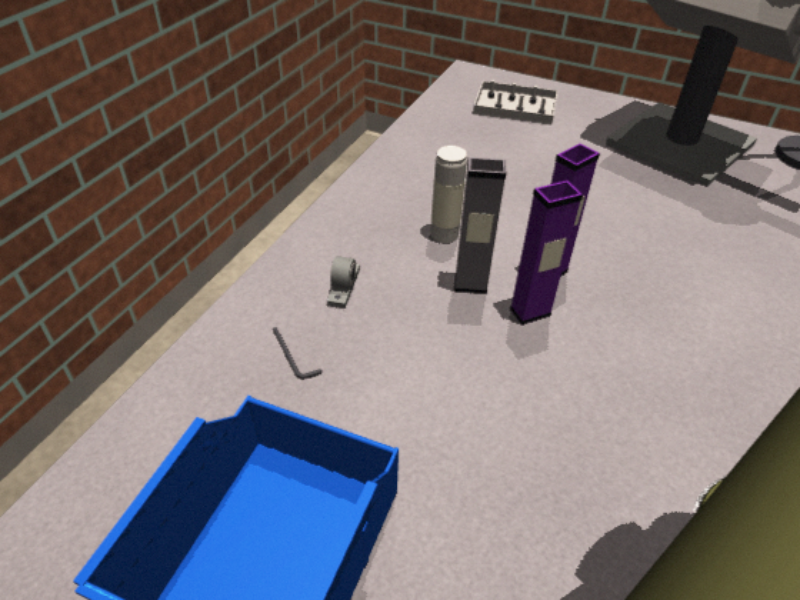

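View pics/d0.png

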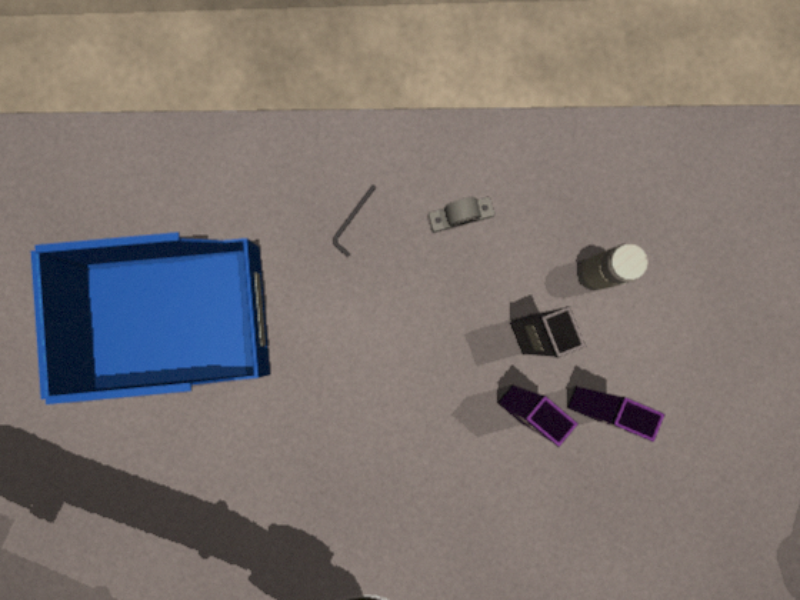

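The grey tote stands at top-view (548,332)/800 px; the two purple look-alikes are at (538,415) and (617,410). The grey one is the one meant. Bin lip is on its right side, x≈262. Now I'll fit poses to the masks of both cameras.

```bash
cat > h.py <<'E'
from cell import env, viewer, boxes_of, masks_of
import cv2,numpy as np
from scipy.spatial.transform import Rotation as R
from scipy.optimize import minimize
np.set_printoptions(precision=4,suppress=True)
def proj(k,P):
    q=R.from_euler('xyz',k["orientation"],degrees=True).inv().apply(np.atleast_2d(P)-k["position"])
    f=210/np.tan(np.radians(k["fov_y"]/2))
    return np.c_[k["cx"]-f*q[:,0]/q[:,2], k["cy"]+f*q[:,1]/q[:,2]]
def box(lx,ly,z0,z1): return np.array([[x,y,z] for x in(-lx,lx) for y in(-ly,ly) for z in(z0,z1)])
BIN=np.array([[x,y,z] for y in(-.11,.11) for x,z in((-.15,0),(-.15,.11),(-.12,.11),(-.06,.17),(.15,.17),(.15,0))])
TOTE=box(.02,.029,-.13,.13)
def hull(p,soft=4):
    im=np.zeros((420,560),np.uint8); cv2.fillConvexPoly(im,cv2.convexHull(np.round(p*16).astype(np.int32)),1,shift=4)
    return im
def cost(P,ms,hullmask=True):
    c=0
    for k,m in ms:
        h=hull(proj(k,P)); c+=(h!=m).sum()/m.sum()
    return c
def mask(cam,name,near,convex=True):
    d=min(masks_of(cam,name),key=lambda d:np.hypot(*(np.array(d["location"])-near)))
    m=d["pixels"].astype(np.uint8)
    if convex: m=hull_mask(m)
    return m
def hull_mask(m):
    p=np.argwhere(m)[:,::-1].astype(np.int32); o=np.zeros_like(m); cv2.fillConvexPoly(o,cv2.convexHull(p),1); return o
def yawpose(model,p,z): return R.from_euler('z',p[2]).apply(model)+[p[0],p[1],z]
def fit(f,p0,d):
    best=None
    for s in range(3):
        r=minimize(f,p0,method='Nelder-Mead',options=dict(initial_simplex=np.vstack([p0]+[p0+np.eye(len(p0))[i]*d[i]/(2**s) for i in range(len(p0))]),xatol=1e-5,fatol=1e-5))
        p0=r.x
    return r.x,r.fun
E
python3 - <<'E'
from h import *
K={c:viewer.get_calibration(c) for c in("side","top")}
for c in K: viewer.read_camera(c)
def ray(k,uv,z):
    f=210/np.tan(np.radians(k["fov_y"]/2)); d=R.from_euler('xyz',k["orientation"],degrees=True).apply([(uv[0]-k["cx"])/f,-(uv[1]-k["cy"])/f,-1])
    return k["position"]+d*(z-k["position"][2])/d[2]
# tote: side near (342,158), top near (384,232)
ms=[(K["side"],mask("side","tote_mid",(338,157))),(K["top"],mask("top","tote_mid",(384,232)))]
print([ (np.argwhere(m).mean(0)[::-1],m.sum()) for k,m in ms])
g=ray(K["top"],(395,232),.26);print(g)
for y0 in (.6,1.2,1.8,2.4):
    print("tote",fit(lambda p:cost(yawpose(TOTE,p,.13),ms),np.array([g[0],g[1],y0]),[.02,.02,.2]))
mt=mask("top","bin",(100,218)); 
msb=[(K["top"],mt)]
print("bin",fit(lambda p:cost(yawpose(BIN,p,0),msb),np.array([.54,.25,1.57]),[.03,.03,.1]))
for n,uv,z in(("can",(440,184),.19),("pb",(323,149),.03),("hex",(240,160),0)): print(n,ray(K["top"],uv,z))
for n,uv in(("hexA",(374,186)),("hexB",(335,240)),("hexC",(348,255)),("bin lip a",(248,238)),("lip b",(268,376))): print(n,ray(K["top"],np.array(uv)*.7,.11 if "lip" in n else 0))
E
```

```text
[(array([334.8247, 156.3074]), np.uint64(2476)), (array([383.7167, 232.6871]), np.uint64(1352))]
[ 0.552  -0.2942  0.26  ]
tote (array([ 0.552 , -0.2945,  0.7619]), np.float64(0.2646554855607919))
tote (array([ 0.5518, -0.2937,  1.9404]), np.float64(0.0826741451663783))
tote (array([ 0.5521, -0.2937,  1.9445]), np.float64(0.08247937597384597))
tote (array([ 0.5521, -0.2936,  1.9446]), np.float64(0.08301947213964114))
bin (array([0.5877, 0.3136, 1.6454]), np.float64(0.07923283381793782))
can [ 0.6521 -0.409   0.19  ]
pb [ 0.7584 -0.1812  0.03  ]
hex [0.7391 0.0218 0.    ]
hexA [ 0.8128 -0.0331  0.    ]
hexB [0.7194 0.0356 0.    ]
hexC [0.693  0.0135 0.    ]
bin lip a [0.7083 0.1638 0.11  ]
lip b [0.4917 0.1339 0.11  ]
```

Run:
```python
from h import *
K=viewer.get_calibration("top"); im=cv2.imread("pics/top0.png")
S=4
def crop(c,r,w,h): return cv2.resize(im[r:r+h,c:c+w],None,fx=S,fy=S,interpolation=cv2.INTER_CUBIC)
a=crop(15,155,180,135)[:, :]; a=cv2.resize(im[155:290,15:195],None,fx=2.6,fy=2.6); b=cv2.resize(im[205:315,345:475],None,fx=2.4,fy=2.4)
def dr(img,P,o,s,pairs,col):
    q=(proj(K,P)-o+.5)*s
    for i,j in pairs: cv2.line(img,tuple(map(int,q[i])),tuple(map(int,q[j])),col,1)
P=yawpose(BIN,(.5877,.3136,1.6454),0); n=6
dr(a,P,(15,155),2.6,[(i,(i+1)%6) for i in range(6)]+[(6+i,6+(i+1)%6) for i in range(6)]+[(i,i+6) for i in range(6)],(0,255,255))
P=yawpose(TOTE,(.552,-.2937,1.9445),.13)
dr(b,P,(345,205),2.4,[(0,1),(2,3),(4,5),(6,7),(0,2),(2,6),(6,4),(4,0),(1,3),(3,7),(7,5),(5,1)],(0,255,0))
o=np.zeros((351,780,3),np.uint8);o[:a.shape[0],:a.shape[1]]=a;o[:b.shape[0],468:468+b.shape[1]]=b[:351]
cv2.imwrite("pics/e.png",o)
```

```text
(no output)
```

View pics/e.png

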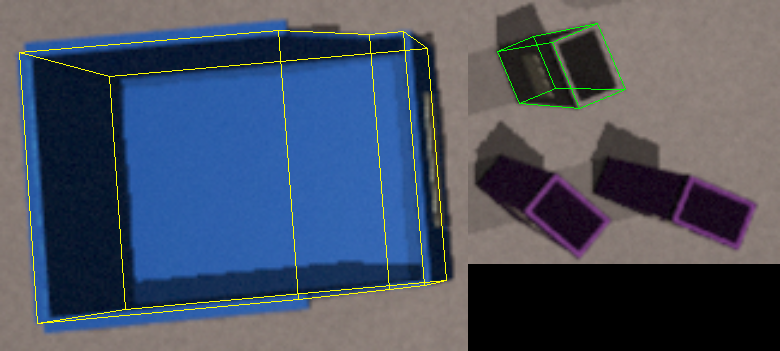

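The crop confirms it: the grey tote is at crop (585,63), with both purple ones below it. The tote and bin fits are good to a few mm, though the lip really lies about 6 mm nearer -y. Next is moving over.

```bash
cat >> h.py <<'E'
def rel(cur,tgt):
    """cur,tgt: (pos, rpy deg) -> scaled row"""
    A=R.from_euler('xyz',cur[1],degrees=True);B=R.from_euler('xyz',tgt[1],degrees=True)
    return np.r_[A.inv().apply(np.subtract(tgt[0],cur[0]))/.2,(A.inv()*B).as_rotvec()/1.5]
def after(cur,row):
    A=R.from_euler('xyz',cur[1],degrees=True);row=np.array(row)
    return (cur[0]+A.apply(row[:3]*.2),(A*R.from_rotvec(row[3:6]*1.5)).as_euler('xyz',degrees=True))
def chain(cur,tgts):
    for t in tgts:
        r=np.round(rel(cur,t),3);print(r.tolist());cur=after(cur,r);print('   ->',cur[0],cur[1])
E
python3 - <<'E'
from h import *
c=(np.array([.278,.588,.223]),[180,0,154.69])
chain(c,[((.43,.45,.38),(180,0,136)),((.57,.25,.38),(180,0,113)),((.61,.05,.38),(180,0,95)),((.60,-.14,.38),(180,0,100)),((.552,-.294,.38),(180,0,111.4))])
E
```

```text
[-0.982, -0.299, -0.785, -0.0, -0.0, 0.217]
   -> [0.43 0.45 0.38] [180.       0.     136.0402]
[-1.198, -0.234, -0.0, -0.0, -0.0, 0.268]
   -> [0.57 0.25 0.38] [180.       0.     113.0073]
[-0.999, -0.207, -0.0, 0.0, -0.0, 0.21]
   -> [0.61   0.0499 0.38  ] [180.       0.      94.9591]
[-0.942, -0.132, -0.0, 0.0, 0.0, -0.059]
   -> [ 0.5999 -0.1401  0.38  ] [180.       0.     100.0298]
[-0.716, -0.37, -0.0, -0.0, 0.0, -0.132]
   -> [ 0.552 -0.294  0.38 ] [180.       0.     111.3744]
```

Request:
apply_moves:
  moves:
    - [-0.25,-0.08,-0.4,0,0,0.05,1]
    - [-0.5,-0.15,-0.785,0,0,0.11,1]
    - [-0.75,-0.23,-0.785,0,0,0.16,1]
    - [-0.98,-0.3,-0.785,0,0,0.217,1]
    - [-0.98,-0.3,-0.785,0,0,0.217,1]
    - [-0.98,-0.3,-0.785,0,0,0.217,1]
    - [-0.98,-0.3,-0.785,0,0,0.217,1]
    - [-0.98,-0.3,-0.785,0,0,0.217,1]

```text
time_s: 1.95
tool_pos: [0.4284, 0.4505, 0.379]
tool_rot: [-180.0, -0.1, 136.1]
force: [-0.4, -0.3, -0.1]
grip_width: 0.0871
grasp_force: 0.0
```

Request:
apply_moves:
  moves:
    - [-0.25,-0.05,0,0,0,0.06,1]
    - [-0.5,-0.12,0,0,0,0.13,1]
    - [-0.75,-0.18,0,0,0,0.2,1]
    - [-1,-0.23,0,0,0,0.268,1]
    - [-1,-0.23,0,0,0,0.268,1]
    - [-1,-0.23,0,0,0,0.268,1]
    - [-1,-0.23,0,0,0,0.268,1]

```text
time_s: 2.65
tool_pos: [0.5396, 0.2809, 0.3786]
tool_rot: [-179.9, -0.1, 113.3]
force: [-0.5, 0.2, 0.7]
grip_width: 0.0869
grasp_force: 0.0
```

Request:
apply_moves:
  moves:
    - [-0.25,-0.05,0,0,0,0.06,1]
    - [-0.5,-0.1,0,0,0,0.11,1]
    - [-0.75,-0.15,0,0,0,0.16,1]
    - [-1,-0.2,0,0,0,0.21,1]
    - [-1,-0.2,0,0,0,0.21,1]
    - [-1,-0.2,0,0,0,0.21,1]
    - [-1,-0.2,0,0,0,0.21,1]
    - [-1,-0.2,0,0,0,0.21,1]

```text
time_s: 3.45
tool_pos: [0.5824, 0.0814, 0.3792]
tool_rot: [-180.0, -0.1, 95.3]
force: [-0.3, -0.1, 0.3]
grip_width: 0.0869
grasp_force: 0.0
```

```bash
cat >> h.py <<'E'
import json
def log():
    o=env.get_obs(); open("log.jsonl","a").write(json.dumps([o["qpos"].tolist(),o["tool_pos"].tolist(),o["tool_rot"].tolist()])+"\n"); return o
E
python3 - <<'E'
from h import *
log()
k=viewer.get_calibration("wrist"); im=viewer.read_camera("wrist"); print(k)
P=yawpose(BIN,(.5877,.3136,1.6454),0); q=proj(k,P)
im=im[:,:,::-1].copy()
for i,j in [(i,(i+1)%6) for i in range(6)]+[(6+i,6+(i+1)%6) for i in range(6)]+[(i,i+6) for i in range(6)]: cv2.line(im,tuple(map(int,q[i])),tuple(map(int,q[j])),(0,255,255),1)
print(q)
cv2.imwrite("pics/w1.png",im)
chain((np.array([.5824,.0814,.38]),[180,0,95.2]),[((.585,-.11,.38),(180,0,100)),((.552,-.294,.38),(180,0,111.4))])
E
```

```text
{'fov_y': 58.38659593706828, 'cx': 276.1152057197124, 'cy': 213.2636082789464, 'position': array([0.5758, 0.1535, 0.5417]), 'orientation': array([-15.2162,   0.0229,   5.2912])}
[[ 372.912   106.2423]
 [ 397.6381  105.0168]
 [ 400.4805   76.1931]
 [ 429.1286   -1.6021]
 [ 464.4697 -317.8523]
 [ 394.6664 -158.7781]
 [ 214.1158  103.3099]
 [ 198.1769  101.3296]
 [ 197.1585   72.3678]
 [ 180.8427   -6.4948]
 [ 166.9588 -324.7891]
 [ 207.5893 -162.7979]]
[-0.954, -0.074, -0.0, 0.0, 0.0, -0.056]
   -> [ 0.585 -0.11   0.38 ] [180.       0.     100.0128]
[-0.878, -0.322, -0.0, 0.0, 0.0, -0.132]
   -> [ 0.5521 -0.2941  0.38  ] [180.       0.     111.3574]
```

View pics/w1.png

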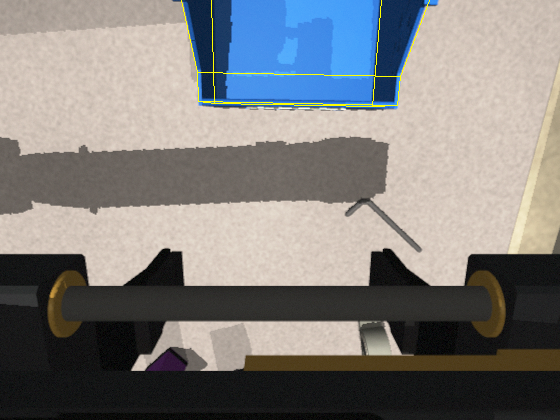

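Wrist view: the bin lip runs from (200,106) to (398,107), within 3 px of the fit. The hex key's corner is at (362,202). I'll carry on to the tote.

Request:
apply_moves:
  moves:
    - [-0.25,-0.02,0,0,0,-0.015,1]
    - [-0.5,-0.04,0,0,0,-0.03,1]
    - [-0.75,-0.06,0,0,0,-0.045,1]
    - [-0.954,-0.074,0,0,0,-0.056,1]
    - [-0.954,-0.074,0,0,0,-0.056,1]
    - [-0.954,-0.074,0,0,0,-0.056,1]

```text
time_s: 4.1
tool_pos: [0.5846, -0.1133, 0.3795]
tool_rot: [180.0, -0.0, 99.7]
force: [-0.3, 0.9, -0.3]
grip_width: 0.0874
grasp_force: 0.0
```

Request:
apply_moves:
  moves:
    - [-0.22,-0.08,0,0,0,-0.033,1]
    - [-0.44,-0.16,0,0,0,-0.066,1]
    - [-0.66,-0.24,0,0,0,-0.1,1]
    - [-0.878,-0.322,0,0,0,-0.132,1]
    - [-0.878,-0.322,0,0,0,-0.132,1]
    - [-0.878,-0.322,0,0,0,-0.132,1]
    - [-0.878,-0.322,0,0,0,-0.132,1]
    - [-0.878,-0.322,0,0,0,-0.132,1]

```text
time_s: 4.9
tool_pos: [0.5524, -0.2944, 0.3794]
tool_rot: [180.0, -0.1, 111.4]
force: [0.0, -0.3, 0.3]
grip_width: 0.0872
grasp_force: 0.0
```

Run:
```python
from h import *
o=log();print(o["tool_pos"],o["tool_rot"],o["qpos"])
k=viewer.get_calibration("wrist"); im=viewer.read_camera("wrist")[:,:,::-1].copy(); print(k["position"])
P=yawpose(TOTE,(.552,-.2937,1.9445),.13); q=proj(k,P); print(q)
for i,j in [(0,1),(2,3),(4,5),(6,7),(0,2),(2,6),(6,4),(4,0),(1,3),(3,7),(7,5),(5,1)]: cv2.line(im,tuple(map(int,q[i])),tuple(map(int,q[j])),(0,255,0),1)
cv2.imwrite("pics/w2.png",im)
for t in ("tote_mouth","tote_mid"): print([(np.round(d["location"]),d["conf"]) for d in boxes_of("wrist",t)])
```

```text
[ 0.5524 -0.2944  0.3794] [179.9597  -0.0617 111.3863] [-1.2703 15.6257 35.4029 71.9044 -9.0837 95.2145 53.6783]
[ 0.5261 -0.2271  0.5419]
[[295.5897 176.1803]
 [312.4021 231.3644]
 [255.7322 176.1966]
 [238.7667 231.4037]
 [295.9636 148.4122]
 [313.7223 181.2293]
 [255.3262 148.4264]
 [237.3803 181.2615]]
[(array([130., 226.]), 0.91), (array([271., 193.]), 0.83), (array([152., 117.]), 0.66), (array([449., 142.]), 0.21)]
[(array([130., 226.]), 0.88), (array([277., 189.]), 0.74), (array([151., 114.]), 0.72)]
```

View pics/w2.png

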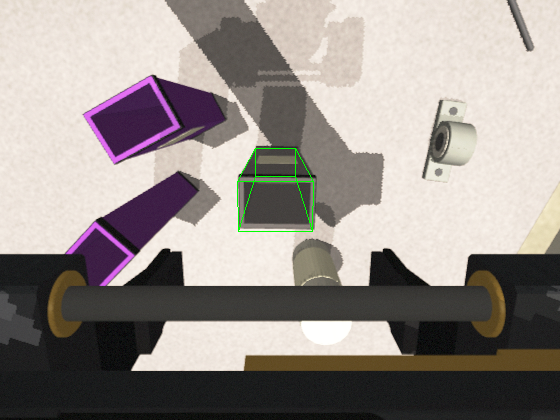

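The fit lies right on the tote in the wrist view, mouth rectangle (238–315, 180–231). So I descend and grip.

Request:
apply_moves:
  moves:
    - [0,0,0.15,0,0,0,1]
    - [0,0,0.3,0,0,0,1]
    - [0,0,0.45,0,0,0,1]
    - [0,0,0.6,0,0,0,1]
    - [0,0,0.75,0,0,0,1]
    - [0,0,0.845,0,0,0,1]
    - [0,0,0.845,0,0,0,1]
    - [0,0,0.845,0,0,0,0.6]
    - [0,0,0.845,0,0,0,0.5]
    - [0,0,0.845,0,0,0,0.4]
    - [0,0,0.845,0,0,0,0.4]
    - [0,0,0.845,0,0,0,0.4]
    - [0,0,0.845,0,0,0,0.4]
  grip_force: 35

```text
time_s: 6.35
tool_pos: [0.5519, -0.2974, 0.2115]
tool_rot: [179.9, 0.1, 111.1]
force: [1.8, 0.4, 2.4]
grip_width: 0.0578
grasp_force: 34.9
```

Run:
```python
from h import *
o=log()
chain((np.array([.552,-.294,.211]),[180,0,111.37]),[((.552,-.294,.255),(180,0,111.37)),((.585,-.14,.255),(180,0,101)),((.602,-.005,.255),(180,0,94.3))])
```

```text
[0.0, 0.0, -0.22, 0.0, 0.0, 0.0]
   -> [ 0.552 -0.294  0.255] [180.     0.   111.37]
[0.657, 0.434, 0.0, 0.0, -0.0, 0.121]
   -> [ 0.585 -0.14   0.255] [180.       0.     100.9708]
[0.646, 0.212, 0.0, 0.0, -0.0, 0.078]
   -> [ 0.602  -0.0051  0.255 ] [180.       0.      94.2672]
```

Request:
apply_moves:
  moves:
    - [0,0,-0.05,0,0,0,0.4]
    - [0,0,-0.11,0,0,0,0.4]
    - [0,0,-0.17,0,0,0,0.4]
    - [0,0,-0.22,0,0,0,0.4]
    - [0,0,-0.22,0,0,0,0.4]

```text
time_s: 6.85
tool_pos: [0.5517, -0.2983, 0.2568]
tool_rot: [179.9, 0.1, 111.1]
force: [0.5, -1.1, -6.3]
grip_width: 0.0578
grasp_force: 34.9
```

Request:
apply_moves:
  moves:
    - [0.05,0.03,0,0,0,0.01,0.4]
    - [0.15,0.1,0,0,0,0.03,0.4]
    - [0.27,0.18,0,0,0,0.05,0.4]
    - [0.4,0.265,0,0,0,0.07,0.4]
    - [0.53,0.35,0,0,0,0.1,0.4]
    - [0.62,0.41,0,0,0,0.115,0.4]
    - [0.657,0.434,0,0,0,0.121,0.4]
    - [0.657,0.434,0,0,0,0.121,0.4]

```text
time_s: 7.65
tool_pos: [0.5848, -0.1422, 0.2542]
tool_rot: [-180.0, -0.0, 100.9]
force: [-0.0, -0.6, -6.1]
grip_width: 0.0575
grasp_force: 34.9
```

Request:
apply_moves:
  moves:
    - [0.05,0.02,0,0,0,0.007,0.4]
    - [0.15,0.05,0,0,0,0.02,0.4]
    - [0.28,0.09,0,0,0,0.035,0.4]
    - [0.41,0.13,0,0,0,0.05,0.4]
    - [0.54,0.175,0,0,0,0.065,0.4]
    - [0.62,0.2,0,0,0,0.075,0.4]
    - [0.646,0.212,0,0,0,0.078,0.4]
    - [0.646,0.212,0,0,0,0.078,0.4]
    - [0.646,0.212,0,0,0,0.078,0.4]

```text
time_s: 8.55
tool_pos: [0.602, -0.0114, 0.2546]
tool_rot: [-180.0, 0.1, 93.9]
force: [0.1, -2.0, -6.3]
grip_width: 0.0577
grasp_force: 34.9
```

Run:
```python
from h import *
o=log();print(o["qpos"],o["tool_pos"],o["tool_rot"],o["grasp_force"])
from scipy.optimize import least_squares
D=[json.loads(l) for l in open("log.jsonl")]+[[[-63.879,18.392,-4.016,83.108,1.295,78.541,-3.26],[.278,.588,.223],[180,0,154.69]]]
import itertools
def fk(q,s,L,base):
    q=np.radians(q)*np.array(s); ax='zyzyzyz'
    M=R.from_euler('z',base[0]);p=np.array([0,0,L[0]])
    offs=[None,None,[0,0,L[1]],[L[4],0,0],[-L[4]*0+L[5],0,L[2]],None,[0,0,0]]
    # z1 y2 | L1 z3 | y4 | L2 z5 | y6 | z7 L3
    tr=[(0,0,0),(L[6],0,0),(0,0,L[1]),(L[4],0,0),(L[5],0,L[2]),(0,0,0),(L[7],0,L[3])]
    for i in range(7):
        p=p+M.apply(tr[i]); 
        M=M*R.from_rotvec((0,0,q[i]) if ax[i]=='z' else (0,q[i],0))
    return p,M*R.from_euler('z',base[1])
def res(v,s):
    e=[]
    for q,p,r in D:
        a,M=fk(q,s,v[:8],v[8:]); e+=list(a-p)+list((R.from_euler('xyz',r,degrees=True).inv()*M).as_rotvec()*.3)
    return np.r_[e,np.array(v[4:8])*1e-3]
out=[]
for s1,s3,s5,s7 in itertools.product((1,-1),repeat=4):
  s=(s1,1,s3,1,s5,1,s7)
  for b0 in (0,np.pi):
   for b1 in (0,np.pi/2,np.pi,-np.pi/2):
    try:
        r=least_squares(res,[.35,.42,.5,.25,0,0,0,0,b0,b1],args=(s,)); out.append((r.cost,s,r.x))
    except Exception as ex: pass
out.sort(key=lambda t:t[0])
for t in out[:4]: print(t)
```

```text
[-24.678   12.3048  27.3767  88.5413  -5.6033  80.5433   6.9373] [ 0.602  -0.0114  0.2546] [-179.9877    0.0962   93.855 ] 34.93668462149799
(np.float64(1.385377679666504e-05), (-1, 1, -1, 1, -1, 1, -1), array([ 1.2431,  0.4528,  0.5119,  1.3406,  0.0115,  0.0037,  0.0052,
        0.0063, -0.0409,  1.5299]))
(np.float64(1.385377679666805e-05), (-1, 1, -1, 1, -1, 1, -1), array([ 1.2431,  0.4528,  0.5119,  1.3406,  0.0115,  0.0037,  0.0052,
        0.0063, -0.0409,  1.5299]))
(np.float64(1.3853776796672589e-05), (-1, 1, -1, 1, -1, 1, -1), array([ 1.2431,  0.4528,  0.5119,  1.3406,  0.0115,  0.0037,  0.0052,
        0.0063, -0.0409,  1.5299]))
(np.float64(1.3853776796678355e-05), (-1, 1, -1, 1, -1, 1, -1), array([ 1.2431,  0.4528,  0.5119,  1.3406,  0.0115,  0.0037,  0.0052,
        0.0063, -0.0409,  1.5299]))
```

Request:
apply_moves:
  moves:
    - [0,0,0,0,-0.04,0,0.4]
    - [0,0,0,0,-0.1,0,0.4]
    - [0,0,0,0,-0.16,0,0.4]
    - [0,0,0,0,-0.2,0,0.4]
    - [0,0,0,0,-0.2,0,0.4]
    - [0,0,0,0,-0.2,0,0.4]

```text
time_s: 9.15
tool_pos: [0.6021, -0.0098, 0.2546]
tool_rot: [180.0, 17.1, 93.9]
force: [-0.3, -0.9, -5.5]
grip_width: 0.0579
grasp_force: 35.0
```

```bash
cat > kin.py <<'E'
from h import *
from scipy.optimize import least_squares
S=np.array((-1,1,-1,1,-1,1,-1)); AX=np.array([[0,0,1],[0,1,0]]*3+[[0,0,1]])
LO=np.array([-163.93,-17.29,-79.2,3.27,-89.18,5.43,-154.24]);HI=np.array([163.93,119.83,71.16,140.29,269.18,117.66,154.24])
def fk(q,v):
    q=np.radians(q)*S; M=R.from_euler('z',v[8]);p=np.array([0,0,v[0]])
    tr=[(0,0,0),(v[6],0,0),(0,0,v[1]),(v[4],0,0),(v[5],0,v[2]),(0,0,0),(v[7],0,v[3])]
    for i in range(7): p=p+M.apply(tr[i]); M=M*R.from_rotvec(AX[i]*q[i])
    return p,M*R.from_euler('z',v[9])
def calib():
    D=[json.loads(l) for l in open("log.jsonl")]+[[[-63.879,18.392,-4.016,83.108,1.295,78.541,-3.26],[.278,.588,.223],[180,0,154.69]]]
    def res(v):
        e=[]
        for q,p,r in D:
            a,M=fk(q,v); e+=list(a-p)+list((R.from_euler('xyz',r,degrees=True).inv()*M).as_rotvec()*.3)
        return np.r_[e,np.array(v[4:8])*1e-2,v[8]*.01]
    r=least_squares(res,[.3,.45,.51,.4,0,0,0,0,0,1.57]); return r.x,r.cost
def ik(v,pos,M,q0,w=1e-4):
    q0=np.array(q0)
    def f(q):
        a,B=fk(q,v); return np.r_[(a-pos),(M.inv()*B).as_rotvec()*.3,(q-q0)*w*.1]
    r=least_squares(f,np.clip(q0,LO+.1,HI-.1),bounds=(LO,HI)); a,B=fk(r.x,v)
    return r.x,np.linalg.norm(a-pos)*1000,np.degrees((M.inv()*B).magnitude())
E
python3 - <<'E'
from kin import *
o=log();print(o["tool_pos"],o["tool_rot"],o["qpos"])
v,c=calib();print(v,c)
B=R.from_euler('z',94.27,degrees=True); base=R.from_euler('xyz',[180,0,94.27],degrees=True)
piv=np.array([.602,-.005,0])+B.apply([.02,0,0])
q=o["qpos"]
for th in np.arange(.3,1.06,.1):
    p=piv+B.apply([-.02*np.cos(th)+.2115*np.sin(th),0,.02*np.sin(th)+.2115*np.cos(th)])
    M=base*R.from_rotvec([0,-th,0]); q,e,a=ik(v,p,M,q); print(round(th,2),p,q.round(1),round(e,2),round(a,2))
E
```

```text
[ 0.6021 -0.0098  0.2546] [179.9996  17.0935  93.9162] [-33.9139  12.6895  25.9796  89.8479  11.6872  80.2806  -6.6443]
[ 0.2725  0.4421  0.5122  0.3717  0.0111 -0.0083  0.0041  0.003  -0.0397
  1.5313] 3.123269990374995e-05
0.3 [0.5973 0.0582 0.208 ] [-38.   15.1  23.6  92.3  11.3  76.7 -13.7] 0.0 0.0
0.4 [0.5958 0.0787 0.2026] [-42.1  17.5  22.9  91.5  15.9  78.2 -19.6] 0.0 0.0
0.5 [0.5943 0.0986 0.1952] [-45.7  20.7  22.5  90.3  19.8  80.1 -24.8] 0.0 0.0
0.6 [0.5928 0.1176 0.1859] [-49.1  24.5  22.2  88.7  23.   82.4 -29.3] 0.0 0.0
0.7 [0.5915 0.1356 0.1746] [-52.   28.9  22.1  86.8  25.6  84.8 -33.1] 0.0 0.0
0.8 [0.5903 0.1523 0.1617] [-54.5  33.8  22.1  84.5  27.8  87.4 -36.4] 0.0 0.0
0.9 [0.5891 0.1678 0.1471] [-56.6  39.1  22.2  81.8  29.6  90.1 -39.1] 0.0 0.0
1.0 [0.5881 0.1816 0.1311] [-58.3  44.6  22.3  78.9  31.1  93.  -41.3] 0.0 0.0
```

Run:
```python
from h import *
B=R.from_euler('z',94.27,degrees=True); base=R.from_euler('xyz',[180,0,94.27],degrees=True)
piv=np.array([.6115,-.005,0.001])+B.apply([.02,0,0])
def pose(th):
    p=piv+B.apply([-.02*np.cos(th)+.2115*np.sin(th),0,.02*np.sin(th)+.2115*np.cos(th)])
    return p,(base*R.from_rotvec([0,-th,0])).as_euler('xyz',degrees=True)
cur=(np.array([.602,-.0051,.255]),(base*R.from_rotvec([0,-.3,0])).as_euler('xyz',degrees=True))
print("A",np.round(rel(cur,pose(.3)),3).tolist(),pose(.3)[0])
for th in np.arange(.35,.86,.05): print(round(th,2),np.round(rel(pose(.3),pose(th)),3).tolist())
for th in (.88,.9,.92,.94,.96,.98,1.0): print("B",th,np.round(rel(pose(.85),pose(th)),3).tolist(), pose(th)[0])
```

```text
A [0.368, 0.047, 0.127, 0.0, 0.0, 0.0] [0.6068 0.0582 0.209 ]
0.35 [0.053, 0.0, -0.004, 0.0, -0.033, -0.0]
0.4 [0.106, 0.0, -0.005, 0.0, -0.067, -0.0]
0.45 [0.159, -0.0, -0.003, 0.0, -0.1, -0.0]
0.5 [0.212, 0.0, 0.001, 0.0, -0.133, -0.0]
0.55 [0.265, 0.0, 0.008, 0.0, -0.167, -0.0]
0.6 [0.317, 0.0, 0.018, 0.0, -0.2, 0.0]
0.65 [0.369, 0.0, 0.03, -0.0, -0.233, -0.0]
0.7 [0.42, -0.0, 0.045, -0.0, -0.267, -0.0]
0.75 [0.47, 0.0, 0.062, 0.0, -0.3, -0.0]
0.8 [0.519, -0.0, 0.082, 0.0, -0.333, -0.0]
0.85 [0.567, -0.0, 0.104, 0.0, -0.367, -0.0]
B 0.88 [0.032, -0.0, -0.003, 0.0, -0.02, 0.0] [0.5988 0.1648 0.1512]
B 0.9 [0.053, -0.0, -0.004, 0.0, -0.033, -0.0] [0.5986 0.1678 0.1481]
B 0.92 [0.074, 0.0, -0.004, 0.0, -0.047, 0.0] [0.5984 0.1707 0.145 ]
B 0.94 [0.095, 0.0, -0.005, 0.0, -0.06, -0.0] [0.5982 0.1735 0.1419]
B 0.96 [0.117, 0.0, -0.005, -0.0, -0.073, 0.0] [0.598  0.1763 0.1387]
B 0.98 [0.138, 0.0, -0.004, 0.0, -0.087, 0.0] [0.5978 0.179  0.1354]
B 1.0 [0.159, -0.0, -0.003, 0.0, -0.1, -0.0] [0.5976 0.1816 0.1321]
```

Request:
apply_moves:
  moves:
    - [0.07,0.01,0,0,0,0,0.4]
    - [0.17,0.02,0.03,0,0,0,0.4]
    - [0.27,0.035,0.06,0,0,0,0.4]
    - [0.34,0.047,0.09,0,0,0,0.4]
    - [0.368,0.047,0.115,0,0,0,0.4]
    - [0.368,0.047,0.127,0,0,0,0.4]
    - [0.368,0.047,0.127,0,0,0,0.4]
    - [0.368,0.047,0.127,0,0,0,0.4]

```text
time_s: 9.95
tool_pos: [0.6072, 0.0559, 0.21]
tool_rot: [180.0, 17.1, 94.1]
force: [-4.1, 3.9, 5.5]
grip_width: 0.058
grasp_force: 35.0
```

Request:
apply_moves:
  moves:
    - [0.053,0,-0.004,0,-0.033,0,0.4]
    - [0.106,0,-0.005,0,-0.067,0,0.4]
    - [0.159,0,-0.003,0,-0.1,0,0.4]
    - [0.212,0,0.001,0,-0.133,0,0.4]
    - [0.265,0,0.008,0,-0.167,0,0.4]
    - [0.317,0,0.018,0,-0.2,0,0.4]
    - [0.369,0,0.03,0,-0.233,0,0.4]
    - [0.42,0,0.045,0,-0.267,0,0.4]
    - [0.47,0,0.062,0,-0.3,0,0.4]
    - [0.519,0,0.082,0,-0.333,0,0.4]
    - [0.567,0,0.104,0,-0.367,0,0.4]
    - [0.567,0,0.104,0,-0.367,0,0.4]
    - [0.567,0,0.104,0,-0.367,0,0.4]

```text
time_s: 11.25
tool_pos: [0.6006, 0.1593, 0.156]
tool_rot: [179.9, 48.7, 94.1]
force: [-3.3, 6.8, 5.4]
grip_width: 0.0577
grasp_force: 35.0
```

Run:
```python
from h import *
o=log();print(o["tool_pos"],o["tool_rot"],o["force"],o["qpos"])
im=viewer.read_camera("side")[:,:,::-1]; cv2.imwrite("pics/s1.png",cv2.resize(im[180:420,20:420],None,fx=2,fy=2))
```

```text
[0.6006 0.1593 0.156 ] [179.8525  48.6927  94.1014] [-3.3099  6.8125  5.3801] [-54.556   36.4825  22.4149  82.901   28.1261  89.5594 -36.0804]
```

View pics/s1.png

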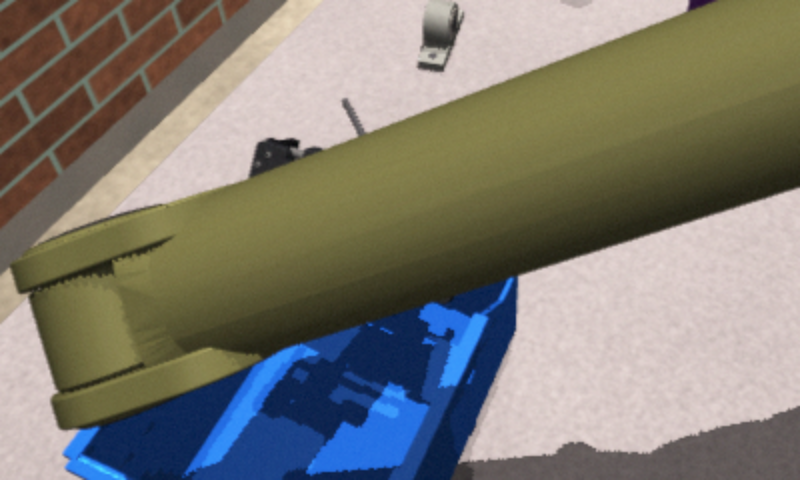

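The side view is blocked by the arm, so I'll feel for the lip by force instead.

Request:
apply_moves:
  moves:
    - [0.032,0,-0.003,0,-0.02,0,0.4]
    - [0.053,0,-0.004,0,-0.033,0,0.4]
    - [0.053,0,-0.004,0,-0.033,0,0.4]

```text
time_s: 11.6
tool_pos: [0.6009, 0.1655, 0.1478]
tool_rot: [179.8, 51.8, 94.1]
force: [1.4, 4.4, 3.4]
grip_width: 0.0578
grasp_force: 35.0
```

Request:
apply_moves:
  moves:
    - [0.021,0,-0.001,0,-0.0135,0,0.4]
    - [0.042,0,-0.001,0,-0.027,0,0.4]
    - [0.042,0,-0.001,0,-0.027,0,0.4]

```text
time_s: 11.9
tool_pos: [0.6003, 0.1668, 0.144]
tool_rot: [179.8, 54.4, 93.7]
force: [1.5, -1.6, 8.9]
grip_width: 0.0579
grasp_force: 35.0
```

Request:
apply_moves:
  moves:
    - [-0.008,0,0.01,0,0,0,0.4]
    - [-0.015,0,0.02,0,0,0,0.4]
    - [-0.015,0,0.025,0,0,0,0.4]
    - [-0.015,0,0.025,0,0,0,0.4]

```text
time_s: 12.3
tool_pos: [0.5996, 0.1632, 0.1418]
tool_rot: [179.9, 54.0, 93.9]
force: [1.1, 2.7, 7.1]
grip_width: 0.0583
grasp_force: 35.0
```

Request:
apply_moves:
  moves:
    - [0,0,0,0,0,0,0.4]
    - [0,0,0,0,0,0,0.4]
    - [0,0,0,0,0,0,0.4]
  grip_force: 5

```text
time_s: 12.6
tool_pos: [0.5995, 0.1631, 0.1417]
tool_rot: [180.0, 54.0, 93.9]
force: [0.1, 2.4, 6.6]
grip_width: 0.058
grasp_force: 5.0
```

Request:
apply_moves:
  moves:
    - [0,0,0,0,0,0,0.4]
    - [0,0,0,0,0,0,0.7]
    - [0,0,0,0,0,0,0.75]
    - [0,0,0,0,0,0,0.85]
    - [0,0,0,0,0,0,0.9]
    - [0,0,0,0,0,0,0.9]
    - [0,0,0,0,0,0,0.9]
  grip_force: 3

```text
time_s: 13.3
tool_pos: [0.5995, 0.1636, 0.1407]
tool_rot: [-180.0, 53.9, 94.0]
force: [-0.7, -0.3, -0.4]
grip_width: 0.0776
grasp_force: 0.0
```

Run:
```python
from h import *
o=log();print(o["tool_pos"],o["tool_rot"],o["force"],o["grasp_force"],o["grip_width"])
k=viewer.get_calibration("wrist");b=viewer.read_camera("top")[:,:,::-1]; a=viewer.read_camera("wrist")[:,:,::-1]
o=np.hstack([cv2.resize(a,(480,360)),cv2.resize(b[150:350,20:260],(320,267))[:360] if 0 else np.vstack([cv2.resize(b[150:350,20:260],(320,267)),np.zeros((93,320,3),np.uint8)])])
cv2.imwrite("pics/m1.png",o)
```

```text
[0.5995 0.1636 0.1407] [-179.9901   53.8859   94.0191] [-0.6957 -0.2958 -0.4122] 0.0 0.07764136225035767
```

View pics/m1.png

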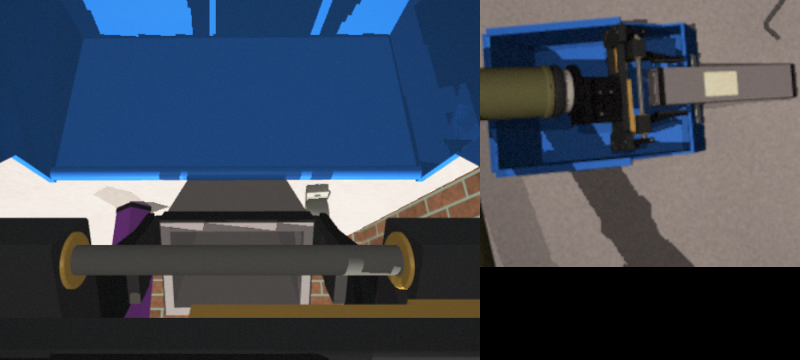

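The tote is leaning on the lip near its middle and the fingers are free: top crop has the tote from (650,88) to (795,80), crossing the lip at (697,85). I'll withdraw normal to the tote.

Request:
apply_moves:
  moves:
    - [0,0,0,0,0,0,1]
    - [0,0,0,0,0,0,1]
    - [-0.05,0,0,0,0,0,1]
    - [-0.15,0,0,0,0,0,1]
    - [-0.3,0,0,0,0,0,1]
    - [-0.5,0,0,0,0,0,1]
    - [-0.7,0,0,0,0,0,1]
    - [-0.9,0,0,0,0,0,1]
    - [-0.9,0,0,0,0,0,1]
    - [-0.9,0,0,0,0,0,1]

```text
time_s: 14.4
tool_pos: [0.607, 0.056, 0.2881]
tool_rot: [179.7, 53.7, 93.6]
force: [-0.2, 0.4, -0.1]
grip_width: 0.087
grasp_force: 0.0
```

Run:
```python
from kin import *
o=log();print(o["tool_pos"],o["tool_rot"],o["qpos"])
K={c:viewer.get_calibration(c) for c in("side","top")}
ms=[]
for c in K:
    viewer.read_camera(c)
    for d in masks_of(c,"tote_mid"): print(c,np.round(d["location"]),d["conf"],d["pixels"].sum())
    P=yawpose(R.from_euler('y',.94).apply(TOTE)+[.0,0,.09],(.605,.09,1.64),0)
    print(proj(K[c],[P.mean(0)]))
v,c=calib();print(v,c)
```

```text
[0.607  0.056  0.2881] [179.7209  53.7484  93.6256] [-53.2938  26.832   27.2657  84.7727  36.6479  94.6024 -27.2666]
side [231. 280.] 0.82 2782
side [377. 209.] 0.61 804
[[239.3656 272.636 ]]
top [214. 210.] 0.94 2125
top [435. 285.] 0.87 1325
top [377. 290.] 0.69 1211
[[208.1064 212.5429]]
[ 0.2399  0.4867  0.5147  0.3772  0.0295 -0.0087 -0.0113  0.0184 -0.0326
  1.5426] 0.00022534501351140768
```

Run:
```python
from kin import *
K={c:viewer.get_calibration(c) for c in("side","top")}
ms=[];vis=np.zeros((420,1120,3),np.uint8)
for i,(c,n) in enumerate((("side",(231,280)),("top",(214,210)))):
    im=viewer.read_camera(c)[:,:,::-1]; m=mask(c,"tote_mid",n,False); ms.append((K[c],m)); vis[:,i*560:(i+1)*560]=im
def P(p): 
    th=p[3]; return yawpose(R.from_euler('y',th).apply(TOTE),p[:3],.13*np.cos(th)+.02*np.sin(th))
for use in (ms,ms[1:]):
    print(fit(lambda p:cost(P(p),use),np.array([.605,.095,1.64,.94]),[.02,.02,.1,.08]))
p,_=fit(lambda p:cost(P(p),ms),np.array([.605,.095,1.64,.94]),[.02,.02,.1,.08])
for i,(k,m) in enumerate(ms):
    q=(proj(k,P(p))+[560*i,0]).astype(int)
    for a,b in [(0,1),(2,3),(4,5),(6,7),(0,2),(2,6),(6,4),(4,0),(1,3),(3,7),(7,5),(5,1)]: cv2.line(vis,tuple(q[a]),tuple(q[b]),(0,255,0),1)
o=np.hstack([vis[200:400,140:340],vis[150:350,560+100:560+300]]);cv2.imwrite("pics/f.png",cv2.resize(o,None,fx=2,fy=2))
```

```text
(array([0.6043, 0.0996, 1.6435, 0.9709]), np.float64(0.563915144059555))
(array([0.6067, 0.0519, 1.6992, 0.4149]), np.float64(0.21016949152542372))
```

View pics/f.png

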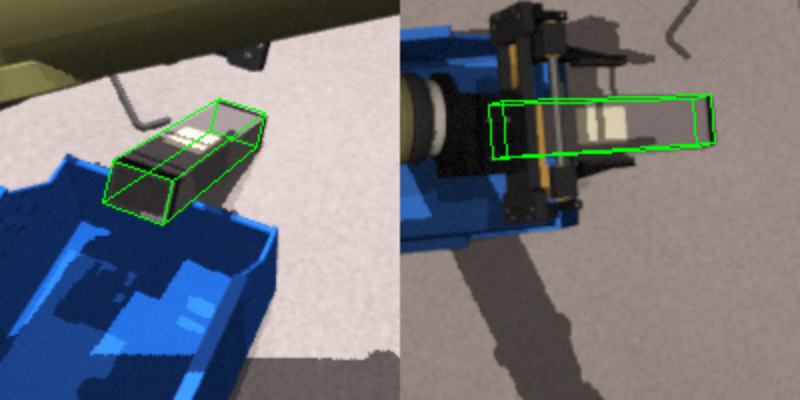

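Both views fit: tote centre (0.604, 0.100), yaw 94.2°, tilt 0.97 rad, with the foot on the bench. Next comes the lower-half grip and the pour.

```bash
cat > plan.py <<'E'
from kin import *
C=np.array([.6043,.0996,.0899]);Y=94.16;TH0=.971
B=R.from_euler('z',Y,degrees=True)
def tool(th,C,zt=-.06,up=.006,dphi=0.):
    """tool pose with the tote (centre C) at tilt th, gripping perpendicular at zt"""
    a=np.array([np.sin(th),0,np.cos(th)]);n=np.array([-np.cos(th),0,np.sin(th)])
    p=C+B.apply(a*zt+n*(up-.019)); phi=np.pi/2-th
    return p,(B*R.from_euler('x',180,degrees=True)*R.from_rotvec([0,phi,0])).as_euler('xyz',degrees=True)
lip=np.array([C[0],0,0]); lip=np.array([.6,.165,.11])
def centre(th,s,clear):
    a=np.array([np.sin(th),0,np.cos(th)]);n=np.array([-np.cos(th),0,np.sin(th)])
    q=C+B.apply([0,0,0]); L=np.array([ (lip-C)[0:2]@B.apply([1,0,0])[:2],0,lip[2]-C[2]-.004])
    return C+B.apply(L+n*(.02+.004+clear)+a*(.13-s))
E
python3 - <<'E'
from plan import *
# consistency: s at the lean
for s in(.17,.18,.19,.2): print(s,centre(TH0,s,0))
o=env.get_obs(); v,c=calib(); q=o["qpos"]; cur=(np.array([.6065,.0575,.2885]),[180,53.9,94.0])
g=tool(TH0,C); zt=R.from_euler('xyz',g[1],degrees=True).apply([0,0,1])
pre=(g[0]-.11*zt,g[1]); mid=(np.array([.608,-.03,.33]),[180,0,94.16])
W=[("mid",mid),("pre",pre),("g",g)]
for th,s in ((1.1,.185),(1.3,.175),(1.5,.165),(1.6,.16),(1.75,.155),(1.9,.15),(2.1,.15)): W.append((str(th),tool(th,centre(th,s,.002))))
prev=cur
for n,w in W:
    q,e,a=ik(v,w[0],R.from_euler('xyz',w[1],degrees=True),q)
    print(n,np.array(w[0]),np.round(w[1],1),'rel',np.round(rel(prev,w),3).tolist(),q.round(0),round(e,1),round(a,1)); prev=w
E
```

```text
0.17 [0.6029 0.1185 0.1032]
0.18 [0.6035 0.1103 0.0976]
0.19 [0.6041 0.1021 0.0919]
0.2 [0.6047 0.0938 0.0863]
mid [ 0.608 -0.03   0.33 ] [180.    0.   94.2] rel [-0.425, -0.023, 0.231, -0.001, 0.627, -0.002] [-27.  13.  33.  80.  -7.  89.  10.] 0.0 0.0
pre [ 0.6119 -0.0044  0.1361] [180.  -34.4  94.2] rel [0.126, 0.029, 0.969, 0.0, 0.4, 0.0] [ -4.  27.  27.  93. -42.  85.  39.] 0.0 0.0
g [0.6074 0.0575 0.0453] [180.  -34.4  94.2] rel [0.0, -0.0, 0.55, 0.0, 0.0, 0.0] [ -7.  30.  25.  99. -46.  75.  42.] 0.0 0.0
1.1 [0.6074 0.0569 0.0654] [180.  -27.   94.2] rel [0.054, 0.0, -0.085, 0.0, -0.086, -0.0] [-13.  26.  26. 100. -39.  71.  34.] 0.0 0.0
1.3 [0.6071 0.0606 0.0904] [180.  -15.5  94.2] rel [0.073, 0.0, -0.103, 0.0, -0.133, 0.0] [-22.  21.  29.  99. -27.  68.  22.] 0.0 0.0
1.5 [0.6065 0.0695 0.1122] [180.   -4.1  94.2] rel [0.072, -0.0, -0.093, 0.0, -0.133, 0.0] [-31.  19.  30.  98. -15.  66.   8.] 0.0 0.0
1.6 [0.606  0.0756 0.1216] [180.    1.7  94.2] rel [0.034, 0.0, -0.045, 0.0, -0.067, 0.0] [-36.  19.  31.  97.  -8.  67.   1.] 0.0 0.0
1.75 [0.6054 0.0839 0.1339] [180.   10.3  94.2] rel [0.039, 0.0, -0.063, 0.0, -0.1, -0.0] [-42.  19.  31.  96.   0.  69.  -8.] 0.0 0.0
1.9 [0.6047 0.0937 0.1442] [180.   18.9  94.2] rel [0.039, -0.0, -0.059, 0.0, -0.1, -0.0] [-48.  21.  32.  94.   8.  72. -16.] 0.0 0.0
2.1 [0.6041 0.1026 0.1576] [180.   30.3  94.2] rel [0.021, 0.0, -0.078, -0.0, -0.133, -0.0] [-54.  26.  33.  91.  16.  77. -23.] 0.0 0.0
```

Request:
apply_moves:
  moves:
    - [-0.06,0,-0.02,0,0.05,0,1]
    - [-0.12,0,0,0,0.14,0,1]
    - [-0.18,0,0.04,0,0.23,0,1]
    - [-0.25,-0.01,0.08,0,0.32,0,1]
    - [-0.31,-0.01,0.13,0,0.41,0,1]
    - [-0.37,-0.02,0.18,0,0.5,0,1]
    - [-0.425,-0.023,0.231,0,0.58,0,1]
    - [-0.425,-0.023,0.231,0,0.627,0,1]
    - [-0.425,-0.023,0.231,0,0.627,0,1]
    - [-0.425,-0.023,0.231,0,0.627,0,1]

```text
time_s: 15.8
tool_pos: [0.6084, -0.0292, 0.327]
tool_rot: [-179.9, 0.1, 94.0]
force: [0.2, 0.3, -0.8]
grip_width: 0.0868
grasp_force: 0.0
```

Request:
apply_moves:
  moves:
    - [0,0,0.1,0,0.04,0,1]
    - [0.01,0,0.22,0,0.1,0,1]
    - [0.02,0.01,0.37,0,0.17,0,1]
    - [0.04,0.01,0.52,0,0.24,0,1]
    - [0.07,0.02,0.68,0,0.3,0,1]
    - [0.09,0.02,0.82,0,0.36,0,1]
    - [0.126,0.029,0.93,0,0.4,0,1]
    - [0.126,0.029,0.969,0,0.4,0,1]
    - [0.126,0.029,0.969,0,0.4,0,1]
    - [0.126,0.029,0.969,0,0.4,0,1]

```text
time_s: 16.8
tool_pos: [0.6133, -0.0023, 0.1352]
tool_rot: [179.9, -34.3, 94.3]
force: [-0.5, -0.6, 0.1]
grip_width: 0.0872
grasp_force: 0.0
```

Run:
```python
from plan import *
o=log(); g=tool(TH0,C); print(o["tool_pos"],o["tool_rot"],np.array(g[0]))
print(np.round(rel((o["tool_pos"],o["tool_rot"]),g),3))
k=viewer.get_calibration("wrist");im=viewer.read_camera("wrist")[:,:,::-1].copy()
P=B.apply(R.from_euler('y',TH0).apply(TOTE))+C; q=proj(k,P).astype(int)
for a,b in [(0,1),(2,3),(4,5),(6,7),(0,2),(2,6),(6,4),(4,0),(1,3),(3,7),(7,5),(5,1)]: cv2.line(im,tuple(q[a]),tuple(q[b]),(0,255,0),1)
cv2.imwrite("pics/w3.png",im)
```

```text
[ 0.6133 -0.0023  0.1352] [179.8709 -34.3265  94.2903] [0.6074 0.0575 0.0453]
[-0.005 -0.008  0.541  0.001  0.     0.001]
```

View pics/w3.png

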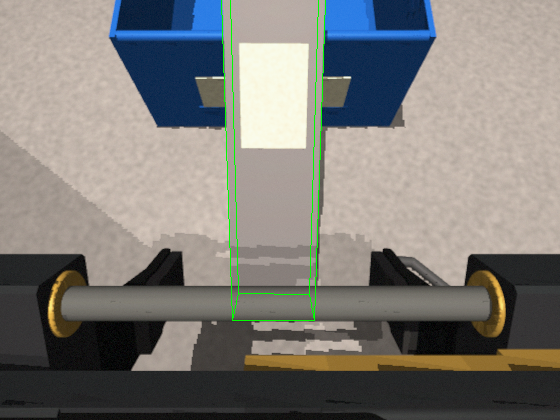

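The tote (columns 225–325) lies centred between the fingers. Going down to grip.

Request:
apply_moves:
  moves:
    - [0,0,0.1,0,0,0,1]
    - [0,-0.003,0.22,0,0,0,1]
    - [0,-0.005,0.34,0,0,0,1]
    - [-0.003,-0.007,0.44,0,0,0,1]
    - [-0.005,-0.008,0.51,0,0,0,1]
    - [-0.005,-0.008,0.541,0,0,0,1]
    - [-0.005,-0.008,0.541,0,0,0,0.6]
    - [-0.005,-0.008,0.541,0,0,0,0.4]
    - [-0.005,-0.008,0.541,0,0,0,0.4]
    - [-0.005,-0.008,0.541,0,0,0,0.4]
    - [-0.005,-0.008,0.541,0,0,0,0.4]
    - [-0.005,-0.008,0.541,0,0,0,0.4]
  grip_force: 55

```text
time_s: 18.05
tool_pos: [0.6071, 0.0552, 0.0444]
tool_rot: [179.9, -34.4, 94.0]
force: [0.3, -1.6, 2.6]
grip_width: 0.0575
grasp_force: 55.0
```

Run:
```python
from plan import *
o=log(); print(o["tool_pos"],o["tool_rot"],o["force"],o["grip_width"],o["grasp_force"])
g=tool(TH0,C)
for th,s in ((1.05,.19),(1.15,.183),(1.25,.178),(1.35,.173),(1.45,.168),(1.5,.165),(1.55,.163)): print(th,np.round(rel(g,tool(th,centre(th,s,.003))),3).tolist())
h=tool(1.55,centre(1.55,.163,.003))
for th,s in ((1.6,.16),(1.65,.158),(1.7,.156),(1.75,.155),(1.8,.153),(1.9,.15),(2.0,.15),(2.1,.15)): print(th,np.round(rel(h,tool(th,centre(th,s,.003))),3).tolist())
```

```text
[0.6071 0.0552 0.0444] [179.932  -34.3607  94.0068] [ 0.3068 -1.6082  2.553 ] 0.05752118505829553 54.99492351897061
1.05 [0.023, -0.0, -0.064, 0.0, -0.053, -0.0]
1.15 [0.072, -0.0, -0.116, 0.0, -0.119, 0.0]
1.25 [0.116, 0.0, -0.162, 0.0, -0.186, -0.0]
1.35 [0.163, 0.0, -0.202, 0.0, -0.253, -0.0]
1.45 [0.213, 0.0, -0.234, 0.0, -0.319, -0.0]
1.5 [0.241, 0.0, -0.247, 0.0, -0.353, -0.0]
1.55 [0.265, 0.0, -0.26, 0.0, -0.386, 0.0]
1.6 [0.019, -0.0, -0.022, -0.0, -0.033, -0.0]
1.65 [0.034, 0.0, -0.044, -0.0, -0.067, -0.0]
1.7 [0.05, -0.0, -0.063, -0.0, -0.1, -0.0]
1.75 [0.062, 0.0, -0.083, 0.0, -0.133, -0.0]
1.8 [0.08, -0.0, -0.1, -0.0, -0.167, -0.0]
1.9 [0.113, -0.0, -0.133, -0.0, -0.233, -0.0]
2.0 [0.135, 0.0, -0.167, 0.0, -0.3, -0.0]
2.1 [0.161, 0.0, -0.199, 0.0, -0.367, -0.0]
```

Request:
apply_moves:
  moves:
    - [0.01,0,-0.03,0,-0.025,0,0.4]
    - [0.023,0,-0.064,0,-0.053,0,0.4]
    - [0.047,0,-0.09,0,-0.086,0,0.4]
    - [0.072,0,-0.116,0,-0.119,0,0.4]
    - [0.094,0,-0.139,0,-0.152,0,0.4]
    - [0.116,0,-0.162,0,-0.186,0,0.4]
    - [0.14,0,-0.182,0,-0.22,0,0.4]
    - [0.163,0,-0.202,0,-0.253,0,0.4]
    - [0.188,0,-0.218,0,-0.286,0,0.4]
    - [0.213,0,-0.234,0,-0.319,0,0.4]
    - [0.241,0,-0.247,0,-0.353,0,0.4]
    - [0.265,0,-0.26,0,-0.386,0,0.4]
    - [0.265,0,-0.26,0,-0.386,0,0.4]
    - [0.265,0,-0.26,0,-0.386,0,0.4]

```text
time_s: 19.45
tool_pos: [0.6045, 0.0705, 0.1155]
tool_rot: [-179.9, -1.2, 94.1]
force: [0.5, -0.8, -6.6]
grip_width: 0.0576
grasp_force: 55.0
```

Request:
apply_moves:
  moves:
    - [0.01,0,-0.011,0,-0.017,0,0.4]
    - [0.019,0,-0.022,0,-0.033,0,0.4]
    - [0.027,0,-0.033,0,-0.05,0,0.4]
    - [0.034,0,-0.044,0,-0.067,0,0.4]
    - [0.042,0,-0.053,0,-0.083,0,0.4]
    - [0.05,0,-0.063,0,-0.1,0,0.4]
    - [0.056,0,-0.073,0,-0.116,0,0.4]
    - [0.062,0,-0.083,0,-0.133,0,0.4]
    - [0.071,0,-0.092,0,-0.15,0,0.4]
    - [0.08,0,-0.1,0,-0.167,0,0.4]
    - [0.08,0,-0.1,0,-0.167,0,0.4]
    - [0.08,0,-0.1,0,-0.167,0,0.4]
    - [0.08,0,-0.1,0,-0.167,0,0.4]
    - [0.08,0,-0.1,0,-0.167,0,0.4]

```text
time_s: 20.85
tool_pos: [0.6053, 0.0853, 0.138]
tool_rot: [179.9, 13.1, 93.9]
force: [-0.4, 0.8, -1.3]
grip_width: 0.0575
grasp_force: 55.0
```

Wrist load fell from 6.6 to 1.3 N, so the rollers are out. I'll tip a little further to be sure, then look.

Request:
apply_moves:
  moves:
    - [0.014,0,-0.029,0,-0.05,0,0.4]
    - [0.027,0,-0.058,0,-0.1,0,0.4]
    - [0.04,0,-0.087,0,-0.15,0,0.4]
    - [0.054,0,-0.116,0,-0.2,0,0.4]
    - [0.054,0,-0.116,0,-0.2,0,0.4]
    - [0.054,0,-0.116,0,-0.2,0,0.4]
    - [0.054,0,-0.116,0,-0.2,0,0.4]
    - [0.054,0,-0.116,0,-0.2,0,0.4]

```text
time_s: 21.65
tool_pos: [0.6037, 0.0995, 0.1579]
tool_rot: [179.9, 30.3, 93.8]
force: [-0.4, 0.3, -1.4]
grip_width: 0.0578
grasp_force: 55.0
```

Run:
```python
from plan import *
o=log(); print(o["tool_pos"],o["tool_rot"],o["force"])
for c in ("top","wrist","side"):
    viewer.read_camera(c); print(c,[(np.round(d["location"]),round(d["conf"],2)) for d in boxes_of(c,"roller1_mid")])
cur=(o["tool_pos"],o["tool_rot"])
up=(np.array([.605,.02,.22]),[180,10,94.16]); 
t1=(np.array([.575,-.13,.12]),[180,0,94.16])
chain(cur,[up,t1,(np.array([.575,-.13,.015]),[180,0,94.16])])
```

```text
[0.6037 0.0995 0.1579] [179.9399  30.2799  93.8052] [-0.3986  0.2526 -1.4233]
top [(array([242., 154.]), 0.58)]
wrist []
side [(array([174., 377.]), 0.88)]
[-0.5, -0.02, -0.068, -0.001, 0.236, -0.004]
   -> [0.605  0.0199 0.22  ] [179.9854   9.9973  94.1835]
[-0.639, -0.204, 0.62, 0.0, 0.116, 0.0]
   -> [ 0.5751 -0.1301  0.1201] [179.9856   0.0279  94.186 ]
[0.001, -0.001, 0.525, 0.0, 0.0, 0.0]
   -> [ 0.5749 -0.1299  0.0151] [179.9856   0.0279  94.186 ]
```

Request:
apply_moves:
  moves:
    - [-0.04,0,-0.02,0,0.01,0,0.4]
    - [-0.12,0,-0.03,0,0.04,0,0.4]
    - [-0.22,-0.01,-0.04,0,0.09,0,0.4]
    - [-0.32,-0.01,-0.05,0,0.14,0,0.4]
    - [-0.42,-0.02,-0.06,0,0.19,0,0.4]
    - [-0.48,-0.02,-0.068,0,0.225,0,0.4]
    - [-0.5,-0.02,-0.068,0,0.236,0,0.4]
    - [-0.5,-0.02,-0.068,0,0.236,0,0.4]

```text
time_s: 22.75
tool_pos: [0.6052, 0.0199, 0.2204]
tool_rot: [179.9, 10.1, 93.8]
force: [0.1, 0.6, -1.2]
grip_width: 0.058
grasp_force: 55.0
```

Request:
apply_moves:
  moves:
    - [-0.06,-0.02,0,0,0.01,0,0.4]
    - [-0.16,-0.05,0.05,0,0.03,0,0.4]
    - [-0.28,-0.09,0.15,0,0.05,0,0.4]
    - [-0.4,-0.13,0.28,0,0.07,0,0.4]
    - [-0.52,-0.17,0.42,0,0.095,0,0.4]
    - [-0.6,-0.19,0.54,0,0.11,0,0.4]
    - [-0.639,-0.204,0.62,0,0.116,0,0.4]
    - [-0.639,-0.204,0.62,0,0.116,0,0.4]
    - [-0.639,-0.204,0.62,0,0.116,0,0.4]
    - [-0.639,-0.204,0.62,0,0.116,0,0.4]

```text
time_s: 23.75
tool_pos: [0.5757, -0.126, 0.1204]
tool_rot: [179.9, 0.1, 94.2]
force: [0.6, -0.4, -1.4]
grip_width: 0.0573
grasp_force: 55.0
```

Run:
```python
from plan import *
o=log(); print(o["tool_pos"],o["tool_rot"],o["force"])
a=viewer.read_camera("top")[:,:,::-1].copy(); b=viewer.read_camera("side")[:,:,::-1].copy()
for c in ("side","top"): print(c,[(np.round(d["location"]),round(d["conf"],2)) for t in("roller1_mid","roller2_mid") for d in boxes_of(c,t)])
cv2.imwrite("pics/v.png",np.hstack([cv2.resize(a[130:330,10:310],(400,267)),cv2.resize(b[220:420,60:360],(400,267))]))
```

```text
[ 0.5757 -0.126   0.1204] [179.9349   0.0692  94.2059] [ 0.6357 -0.4265 -1.4379]
side [(array([174., 378.]), 0.83)]
top [(array([123., 207.]), 0.47), (array([ 79., 227.]), 0.73)]
```

View pics/v.png

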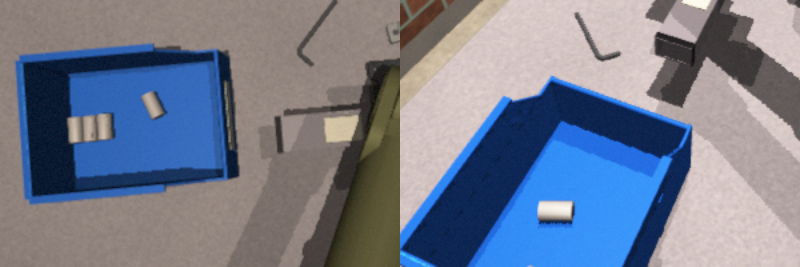

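All four rollers lie in the bin: three at (90,127) and one at (153,105). Now I lay the tote down.

Request:
apply_moves:
  moves:
    - [0,0,0.1,0,0,0,0.4]
    - [0,0,0.22,0,0,0,0.4]
    - [0,0,0.34,0,0,0,0.4]
    - [0,0,0.44,0,0,0,0.4]
    - [0,0,0.5,0,0,0,0.4]
    - [0,0,0.53,0,0,0,0.4]
    - [0,0,0.545,0,0,0,0.4]
    - [0,0,0.545,0,0,0,0.4]

```text
time_s: 24.85
tool_pos: [0.5751, -0.1283, 0.0111]
tool_rot: [180.0, 0.1, 94.0]
force: [-0.1, -0.7, -1.0]
grip_width: 0.0575
grasp_force: 55.0
```

Request:
apply_moves:
  moves:
    - [0,0,0.008,0,0,0,0.4]
    - [0,0,0.015,0,0,0,0.4]
    - [0,0,0.018,0,0,0,0.4]
    - [0,0,0.018,0,0,0,0.4]

```text
time_s: 25.25
tool_pos: [0.5754, -0.1282, 0.0082]
tool_rot: [179.9, 0.1, 94.0]
force: [-1.1, 2.3, 3.8]
grip_width: 0.0577
grasp_force: 55.0
```

Contact felt (+5 N). Release and withdraw straight up.

Request:
apply_moves:
  moves:
    - [0,0,0,0,0,0,0.7]
    - [0,0,0,0,0,0,0.85]
    - [0,0,0,0,0,0,1]
    - [0,0,0,0,0,0,1]
    - [0,0,0,0,0,0,1]
    - [0,0,-0.1,0,0,0,1]
    - [0,0,-0.25,0,0,0,1]
    - [0,0,-0.45,0,0,0,1]
    - [0,0,-0.65,0,0,0,1]
    - [0,0,-0.85,0,0,0,1]
    - [0,0,-0.85,0,0,0,1]
    - [0,0,-0.85,0,0,0,1]
  grip_force: 5

```text
time_s: 26.45
tool_pos: [0.5752, -0.128, 0.178]
tool_rot: [179.9, 0.1, 94.0]
force: [0.0, 0.0, -0.2]
grip_width: 0.0869
grasp_force: 0.0
```

Run:
```python
from plan import *
o=log(); print(o["tool_pos"],o["force"],o["grasp_force"],o["grip_width"])
b=viewer.read_camera("side")[:,:,::-1].copy(); a=viewer.read_camera("wrist")[:,:,::-1].copy()
cv2.imwrite("pics/z.png",np.hstack([cv2.resize(a,(400,300)),cv2.resize(b,(400,300))]))
```

```text
[ 0.5752 -0.128   0.178 ] [ 0.011   0.0225 -0.1877] 0.0 0.08693580876909196
```

View pics/z.png

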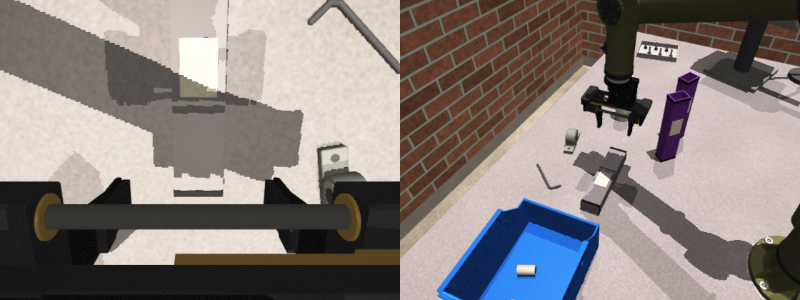

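The tote lies flat on the bench, clear of the bin (side half, (605,180)). It is released, and the hex key and pillow block are in place. Handing in.

```bash
python3 -c "
from cell import env
print(env.sign_off())"
```

```text
the job is handed in; nothing more can be done
None
```

I've handed the job in, and no verdict came back: the tote leaned on the lip and was released, all four rollers rolled into the bin, and the empty tote lies flat on the bench clear of it. The hex key and pillow block look untouched; I did not check the spray can at the end.

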